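Work the resin pump's lever, then open its hardener tank

TASK

The two-part resin pump on the slab has stood overnight and is to be topped up with hardener: first free its pistons by pulling the sprung lever with the black cross handle towards its front (the cup side) all the way to the stop, then ease it slowly back, never letting it fly, until it rests upright again. Then unscrew the yellow cap (the two tanks have threads of opposite hand and nobody noted which is which, so try it both ways and feel which way it turns), lift it straight out of its neck and finish while still holding it in the gripper, level and about 8 cm above where it sat, touching nothing else. Leave the blue cap on its tank and everything else on the bench where it is.

Things in the scene. Friction and masses are not known exactly. Their poses are not given: they have to be found in the camera images.
- resin_pump: fixed resin pump: base plate 190 x 410 x 12 mm (x, y, z), two white tanks 96 mm across, and at its -y end a pump block (top 118 mm up) with lever and spout. Origin on the slab under the plate's middle; x points to its back, away from the front with spout and cup; y along the plate towards the tanks; z up. Yaw within 0.25 rad. Tank axes at (15, 150) and (15, 20) mm here, neck rims 164 mm up.
- lever (a joint): lever angle in rad: 0 = upright at rest, grows as the handle is pulled to the pump's front (-x of resin_pump), stop at 0.95. A damped spring returns it: 2.5 N at the handle at the start, 11 N at the stop. Let go at full stroke it flies back at 2 to 3 rad/s (over 1.8 rad/s is too fast); let go below 0.25 rad it returns gently.
- lever_pivot (a point): point on the lever's hinge axis (the axis is the pump's y), in the plane in which the lever moves, beside the pump block; axes as resin_pump.
- handle (a point): middle of the lever's black handle: a round sleeve 24 mm in diameter, 72 mm long, lying along the pump's y, that turns freely on its spindle; 130 mm from the hinge axis (above it at lever 0) and 52 mm to the -y side of lever_pivot, over the edge of the base plate, nothing close below it. The lever's 11 mm steel rod is at its +y end. The nearest cap is 220 mm away.
- yellow_cap_grip (a point): point on the axis of the yellow cap, in its upright grip wing: 54 mm long (this point's x), 18 mm wide (y), 32 mm tall. It lies 10 mm below the wing's top, 22 mm above the upper face of the round flange (67 mm across) and 30 mm above the neck rim. The cap sits on either tank; closed, its wing lies along the pump's x (within 0.04 rad). A plug with three lugs reaches 20 mm below the rim.
- yellow_cap: the same cap, origin on its axis under the flange, 30 mm below yellow_cap_grip. 0.06 to 0.13 kg. Coarse lug thread of unknown hand: it loosens anticlockwise (right-hand) or clockwise (left-hand) seen from above. The wrong way it meets a hard stop within 0.1 rad (0.15 if forced); the right way it turns easily, staying down, 1.38 rad to a stop, and lifts straight out once past 1.17 rad.
- blue_cap_grip (a point): the same point of a like cap in blue, on the other tank 130 mm away, whose thread has the opposite hand; to be left alone.
- mix_cup: white paper mixing cup 72 mm across, 75 mm tall, standing loose on the pump's base plate under the spout, left alone; origin under its centre.
- stir_stick: stirring stick 18 x 152 x 9 mm with a dark end, lying flat, left alone; origin under its centre.
- sanding_block: grey sanding block 60 x 103 x 34 mm, left alone; origin under its centre.
- tape_measure: yellow tape measure 37 x 77 x 62 mm, left alone; origin under its centre.
Things that resemble listed ones, but are neither listed nor needed, are in the scene too. Leave any pink or red look-alike of the yellow_cap alone.

How it is judged:
On the way, in this order (a step that is already met when the one before it is completed fails the run):
1. the lever is pulled to its stop (value of joint lever above 0.86 rad), for 0.1 s.
2. the lever is eased back upright (value of joint lever below 0.08 rad), for 0.2 s.
3. the yellow cap is unscrewed and lifted clear of its neck (height (world z) of yellow_cap_grip above 0.222 m), for 0.1 s.
At the end, for the whole second after the job is handed in: The yellow cap is held by the fingers (over 1 N), its grip point 50 to 166 mm above where it sat, within 0.3 rad of level, touching neither the pump nor anything else on the bench, and still; the lever is within 0.08 rad of upright; the blue cap sits where it was (8 mm) (height (world z) of yellow_cap_grip between 0.244 and 0.36 m and angle between yellow_cap_grip's own z axis and vertical below 0.3 rad and contact force between yellow_cap and the fingers above 1 N and value of joint lever below 0.08 rad and distance of blue_cap_grip from where it was at the start of the episode below 0.008 m and linear speed of yellow_cap below 0.03 m/s and contact force between yellow_cap and resin_pump below 0.1 N and contact force between yellow_cap and mix_cup below 0.1 N and contact force between yellow_cap and stir_stick below 0.1 N and contact force between yellow_cap and sanding_block below 0.1 N and contact force between yellow_cap and tape_measure below 0.1 N); the arm keeps its last pose, push and grip.
It fails at once if the lever flies back (faster than 1.8 rad/s) (velocity of joint lever below -1.8 rad/s).
It fails at once if the blue cap is lifted or pulled off its seat (8 mm) (distance of blue_cap_grip from where it was at the start of the episode above 0.008 m).
It fails at once if another thing on the bench is shifted by more than 30 mm (distance of any of mix_cup, stir_stick, sanding_block, tape_measure from where it was at the start of the episode above 0.03 m).
It also fails if it takes over 61 s, if anything falls off the work surface, if the arm or the gripper's body presses on something with over 40 N, if the wrist force passes 120 N, or if a joint passes its speed limit or range.

ROBOT

A 6-joint arm with a two-finger parallel gripper is mounted at the origin on the work surface; the furniture and walls round the work are solid. World frame = base frame: x ahead of the robot, y to its left, z up, the work surface at z = 0. Lengths are in m, angles in rad, forces in N, time in s.
With the tool pointing down it reaches from about 0.325 to 0.75 m from the base axis. Payload 7.6 kg.
Tool frame: the origin (TCP) lies at the very end of the fingers, on their centre line; the grasp point (between the pads) lies 19 mm behind it; z points along the fingers, x is the direction in which the jaws open and shut, and the axes are right-handed (so a half turn about z gives the same grasp; the last joint's range is limited). The gripper opens to 85 mm and grips with 20 to 120 N. Pads are 22 mm wide; open, the fingers measure 114 mm over their backs; the gripper's body (76 mm by 85 mm) begins 54 mm behind the grasp point. The pads swing forward as they close: fully open they stand 13 mm farther back than shut.
Start: joints at [-1.283, 0.052, 1.401, -0, 1.689, -0.07], TCP at [0.184, -0.492, 0.231] pointing down, gripper open.
Joint ranges: [-2.9, 2.9], [-0.91, 2.17], [0.12, 2.37], [-1.06, 4.2], [0.26, 2.73], [-2.93, 2.93]. Speed limits (rad/s): [2.57, 2.57, 3.01, 3.14, 3.14, 3.14].

INTERFACE

Orientations are given as a rotation vector (axis times angle).
In Python, from cell import robot, cams gives the robot as it stands.
- The arm moves only by the tool step_arm, never from a script. Its argument "rows" is a list that holds one entry, the list of rows, each a list of 7 numbers: the closure, from 0 (fully open) to 1 (shut), then the shift along the tool's x, y, z in cm, then the turn, a rotation vector about the tool's x, y, z in degrees. A call has 1 to 12 rows; each row shifts and turns the commanded pose from where the row before left it, along the tool's axes as they then stand; what a row does not reach is not made up. A row lasts 1/8 s, in which the tool goes at most 62.5 mm and 10.7 degrees, less where a joint would pass 70% of its speed; a pose out of reach is approached as far as the arm can. A call is refused whole if a number of a shift passes 6.25 or a number of a turn 10.7, either way. A call with a gripper value outside its range is refused whole. The fingers move at their own pace and stop on an object; the grip force is fixed at half the most. Time passes only in rows, so rows that do not move let the fingers close. It gives the time, the measured TCP pose, the force and the opening at its end, in the units of the state.
- robot.observe(): the state, without advancing time (a new reading comes with each control period).
- cams.get_image(name): name is "scene" or "top" or "wrist"; returns a dict with "pixels" (384x512x3 uint8, red, green, blue), "fov_y" (degrees; the focal length in pixels is half the picture's height over the tangent of half this angle, whatever the lens; pixels are square), "cx", "cy" (the principal point, pixels), "pose" (4x4, takes a point from camera to world coordinates). Camera axes: x right, y down, z forward; pixel columns grow to the right and rows downward; lengths in m; the calibration is good to about 2 mm. The wrist camera is an equidistant fisheye: a pixel r from the principal point sees the ray r / f radians off the axis. A picture is of the moment at which its call begins. There is no depth.
- robot.finish_job(): hands the job in, once; it reports no verdict.
Trained networks look in a picture, given as the dict that the camera call returned (one of the last four; its "shot" number tells which), for a name from the list of things; names that differ only in an ending like _2 or _b are one class to them, and where a whole thing is asked for, a point or a joint stands for the part that bears it (a point fixed in the world has none). Each returns a list of dicts, best first, with "p" (0 to 1); they miss things now and then, are a little off and sometimes report something else, mostly with a low value. They report only what shows in the picture. A call takes as long as a camera call. They do not tell look-alikes from the thing itself.
- cams.silhouettes(picture, name): "region" (384x512 bool, what is visible of it) and "point" ([column, row] in pixels, amid what is visible of it).
- cams.place_of(picture, name): "point" ([column, row] in pixels: a listed point, or the origin of a listed thing).
The state is a dict: "time": time; "joints": joint angles; "qvel": joint speeds; "effort": joint torques, N m; "ee_pos": TCP position; "eef_rot": TCP orientation; "force": force on the tool from outside, world axes, zero at the start; "wrist_torque": the same for the moment, N m; "finger_gap": finger opening in m.
Only numpy, scipy, OpenCV 4.12 (cv2) and the standard library are available. Lean on these libraries where they do the work, as an engineer would, in place of code of your own. Each camera call takes 0.05 s, during which the arm holds its last target.

## Working session

There is one attempt and no reset: what is moved stays moved. The work goes in short steps, Python scripts to look and compute and a tool call to move; the robot and the scene stay as the last step left them, time stands still between calls to the robot, and variables do not carry over. Pictures are saved under pics/ and viewed, and the job is handed in when it is done.

Besides the shell and the picture viewer there is one more tool, called after ">>>" as name(argument=value, ...) on one line, values as JSON. step_arm: Moves the arm, as the interface text tells. Its arguments: {"type":"object","properties":{"rows":{"type":"array"}},"required":["rows"]}

```bash
ls; mkdir -p pics; cat > h.py <<'E'
import numpy as np, cv2
from scipy.spatial.transform import Rotation as R
from cell import robot, cams
def ray(im,px):
    H=im["pixels"].shape[0]; f=H/2/np.tan(np.radians(im["fov_y"]/2))
    d=np.array([(px[0]-im["cx"])/f,(px[1]-im["cy"])/f,1.]); 
    P=np.array(im["pose"]); d=P[:3,:3]@d; return P[:3,3],d/np.linalg.norm(d)
def proj(im,X):
    H=im["pixels"].shape[0]; f=H/2/np.tan(np.radians(im["fov_y"]/2))
    P=np.array(im["pose"]); c=P[:3,:3].T@(np.array(X)-P[:3,3]); return np.array([im["cx"]+f*c[0]/c[2],im["cy"]+f*c[1]/c[2]])
def tri(rays):
    A=np.zeros((3,3));b=np.zeros(3)
    for o,d in rays:
        M=np.eye(3)-np.outer(d,d);A+=M;b+=M@o
    x=np.linalg.solve(A,b); return x,[float(np.linalg.norm((np.eye(3)-np.outer(d,d))@(x-o))) for o,d in rays]
def save(im,n,s=1.5): cv2.imwrite("pics/"+n,cv2.resize(im["pixels"][:,:,::-1],None,fx=s,fy=s))
E
python3 - <<'E'
from h import *
ims={}
s=cams.get_image("scene");t=cams.get_image("top")
save(s,"s0.png");save(t,"t0.png")
for n in ["resin_pump","lever_pivot","handle","yellow_cap_grip","yellow_cap","blue_cap_grip","mix_cup"]:
    a=cams.place_of(s,n);b=cams.place_of(t,n)
    print(n,[(np.round(x["point"]),round(x["p"],2)) for x in a],[(np.round(x["point"]),round(x["p"],2)) for x in b])
    if a and b: print(tri([ray(s,a[0]["point"]),ray(t,b[0]["point"])]))
st=robot.observe();print(st)
print(s["pose"],t["pose"])
E
```

```text
pics
resin_pump [] [(array([253., 182.]), 0.63)]
lever_pivot [(array([327., 223.]), 0.79)] [(array([292., 163.]), 0.78)]
(array([ 0.64190632, -0.2124295 ,  0.0914125 ]), [0.0015824220600792263, 0.0015824220600794412])
handle [(array([343., 200.]), 0.91)] [(array([314., 158.]), 0.72)]
(array([ 0.63463003, -0.26331903,  0.23116086]), [0.00041163562918612327, 0.00041163562918615596])
yellow_cap_grip [(array([246., 165.]), 0.71), (array([211., 188.]), 0.57), (array([221., 171.]), 0.54), (array([202., 219.]), 0.51), (array([324., 223.]), 0.32)] [(array([207., 171.]), 0.83), (array([207., 229.]), 0.59), (array([180., 194.]), 0.58), (array([164., 169.]), 0.57)]
(array([0.59433595, 0.08558937, 0.1723804 ]), [0.003567869794557549, 0.003567869794557421])
yellow_cap [(array([210., 190.]), 0.75), (array([207., 226.]), 0.59), (array([222., 176.]), 0.54), (array([247., 169.]), 0.5), (array([324., 223.]), 0.43)] [(array([176., 194.]), 0.81), (array([167., 171.]), 0.7), (array([209., 228.]), 0.64)]
(array([0.52999632, 0.21434635, 0.018363  ]), [0.0007679915952575322, 0.0007679915952573996])
blue_cap
[... 570 characters left out ...]
06]), 'ee_pos': array([ 0.18390286, -0.49175674,  0.23133782]), 'eef_rot': array([ 2.58125594e+00, -1.79059564e+00,  1.29067868e-04]), 'force': array([-1.68532454,  0.54219051,  0.66652752]), 'wrist_torque': array([-0.00188769,  0.02072913,  0.00151585]), 'finger_gap': 0.08526820063516881}
[[ 0.71340491 -0.48866277  0.50225703 -0.14982254]
 [-0.70065909 -0.48574582  0.52261634 -0.75250002]
 [-0.0114139  -0.72474802 -0.68891947  1.12522902]
 [ 0.          0.          0.          1.        ]] [[ 0.01037901 -0.99569712  0.09208429  0.42783568]
 [-0.99993692 -0.01073022 -0.00331974 -0.04274426]
 [ 0.00429354 -0.09204403 -0.99574568  1.33641447]
 [ 0.          0.          0.          1.        ]]
```

View pics/s0.png

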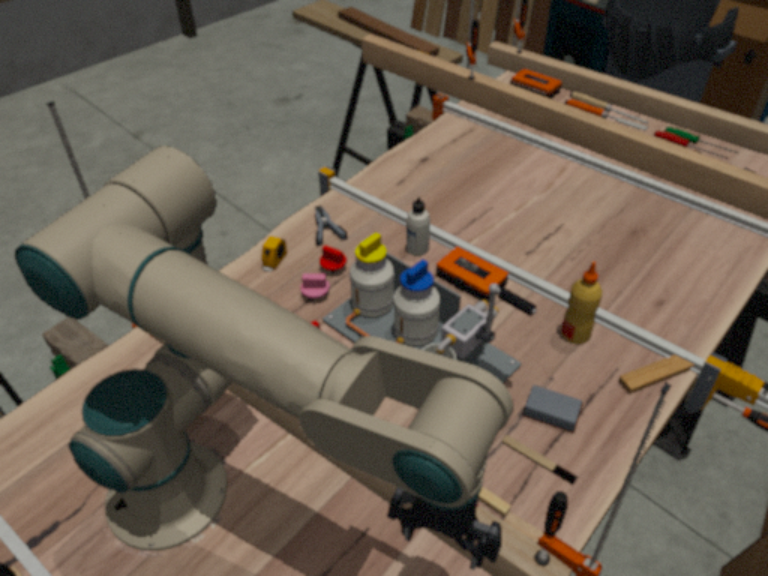

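View pics/t0.png

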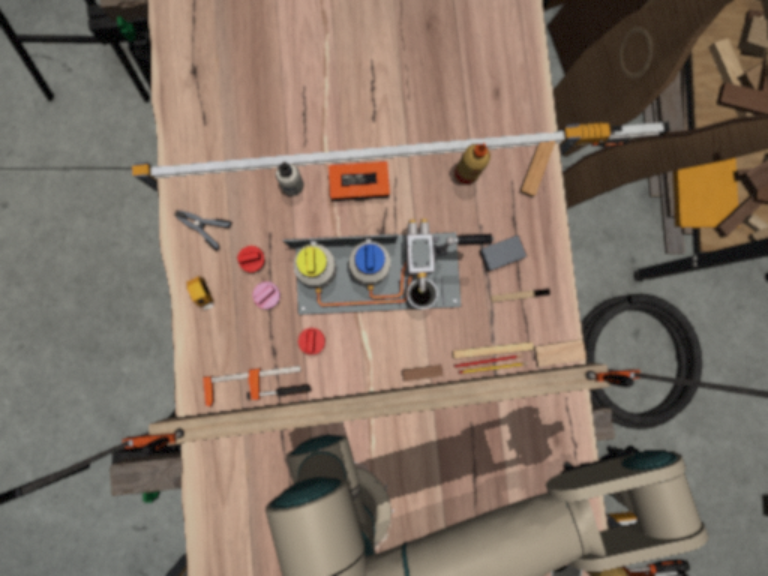

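```bash
cat >> h.py <<'E'
from scipy.optimize import least_squares
def fit(obs):
    # obs: list (im, name, px)
    def pts(p):
        x,y,w,px,py,pz=p; c,s=np.cos(w),np.sin(w)
        T=lambda a,b,z:np.array([x+c*a-s*b,y+s*a+c*b,z])
        return {"yellow_cap_grip":T(.015,.150,.194),"blue_cap_grip":T(.015,.02,.194),"lever_pivot":T(px,py,pz),"handle":T(px,py-.052,pz+.13),"resin_pump":T(0,0,0)}
    f=lambda p:np.concatenate([proj(im,pts(p)[n])-px for im,n,px in obs])
    r=least_squares(f,[.58,-.06,0,.03,-.15,.1],loss="soft_l1")
    return r.x,pts(r.x),r.fun.reshape(-1,2)
E
python3 - <<'E'
from h import *
s=cams.get_image("scene");t=cams.get_image("top")
obs=[]
for im in (s,t):
  for n in ["lever_pivot","handle","yellow_cap_grip","blue_cap_grip"]:
    a=cams.place_of(im,n)
    if a: obs.append((im,n,a[0]["point"]))
x,p,r=fit(obs);print(x)
for k in p:print(k,p[k].round(4))
for o,q in zip(obs,r):print(o[1],q.round(1), np.round(o[2]))
c=t["pixels"][130:230,180:350];cv2.imwrite("pics/t1.png",cv2.resize(c[:,:,::-1],None,fx=4.5,fy=4.5,interpolation=2))
c=s["pixels"][130:260,200:370];cv2.imwrite("pics/s1.png",cv2.resize(c[:,:,::-1],None,fx=4.5,fy=4.5,interpolation=2))
E
```

```text
[ 0.57750279 -0.08065351  0.13946953  0.0363578  -0.13581843  0.09668367]
yellow_cap_grip [0.5715 0.07   0.194 ]
blue_cap_grip [ 0.5896 -0.0588  0.194 ]
lever_pivot [ 0.6324 -0.2101  0.0967]
handle [ 0.6396 -0.2616  0.2267]
resin_pump [ 0.5775 -0.0807  0.    ]
handle [-0.2  0.1] [344. 199.]
yellow_cap_grip [-2.4 -0. ] [247. 165.]
blue_cap_grip [-44.1 -38.5] [323. 220.]
lever_pivot [-0.6  1.6] [293. 164.]
handle [ 0.8 -4. ] [313. 161.]
yellow_cap_grip [ 34.8 -16. ] [175. 194.]
blue_cap_grip [5.4 0.1] [244. 173.]
```

View pics/t1.png

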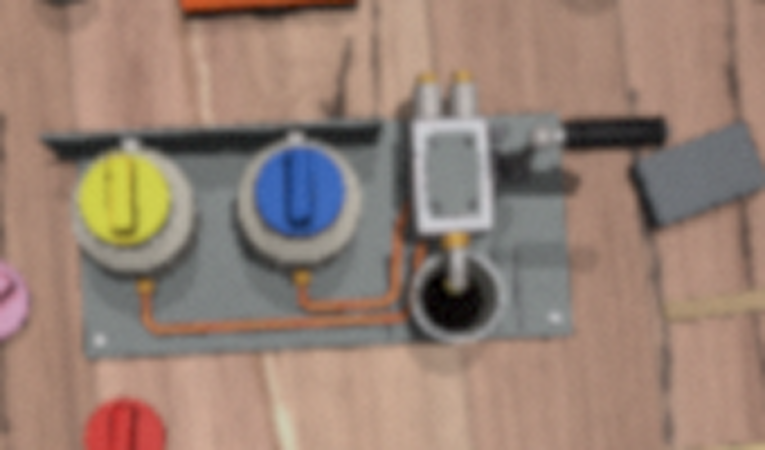

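View pics/s1.png

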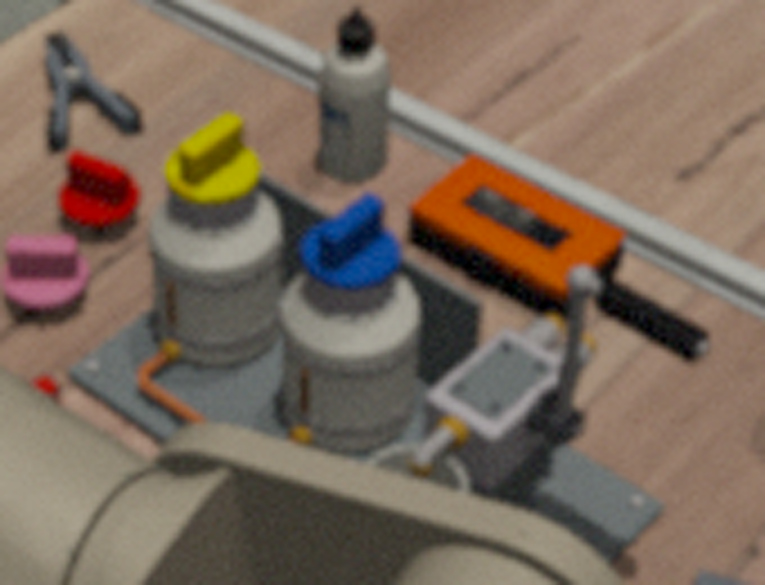

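Candidates for the yellow cap: yellow on left tank top (208,174)/scene (247,164); pink top (177,196), red (167,173) and (207,228) lying on the bench, blue (246,173). The yellow one on the tank is the target; crops confirm. The handle is the black sleeve at top (316,160)/scene (345,201).

```bash
python3 - <<'E'
from h import *
s=cams.get_image("scene");t=cams.get_image("top")
obs=[(s,"yellow_cap_grip",(247.2,163.8)),(s,"blue_cap_grip",(277,181.5)),(s,"handle",(344.5,200.5)),(s,"lever_pivot",(326.5,223)),
(t,"yellow_cap_grip",(207.6,174.5)),(t,"blue_cap_grip",(246,173)),(t,"handle",(316,159.6)),(t,"lever_pivot",(292.5,163.5))]
x,p,r=fit(obs);print(x)
for k in p:print(k,p[k].round(4))
for o,q in zip(obs,r):print(o[1],q.round(1), np.round(o[2]))
for n in["yellow_cap_grip","blue_cap_grip","handle"]:
  print(n,tri([ray(o[0],o[2]) for o in obs if o[1]==n]))
# plate corners from top view at z=.012
for px in [(180+92/4.5,130+357/4.5),(180+572/4.5,130+333/4.5),(180+565/4.5,130+112/4.5)]:
  o,d=ray(t,px);print(o+d*(.012-o[2])/d[2])
E
```

```text
[ 0.57403785 -0.07288239  0.02639628  0.05712059 -0.14403651  0.09845079]
yellow_cap_grip [0.5851 0.0775 0.194 ]
blue_cap_grip [ 0.5885 -0.0525  0.194 ]
lever_pivot [ 0.6349 -0.2154  0.0985]
handle [ 0.6363 -0.2673  0.2285]
resin_pump [ 0.574  -0.0729  0.    ]
yellow_cap_grip [-0.8 -1.7] [247. 164.]
blue_cap_grip [-0.2 -0.3] [277. 182.]
handle [0.3 0.2] [344. 200.]
lever_pivot [-0.6 -0.2] [326. 223.]
yellow_cap_grip [ 0.3 -0.5] [208. 174.]
blue_cap_grip [1.8 0.4] [246 173]
handle [-0.5 -1.9] [316. 160.]
lever_pivot [1.  1.2] [292. 164.]
yellow_cap_grip (array([0.5861027 , 0.07814247, 0.18570476]), [0.001957709649366316, 0.0019577096493662394])
blue_cap_grip (array([ 0.59204255, -0.04786308,  0.18710453]), [0.0016785100002376153, 0.0016785100002377918])
handle (array([ 0.63031571, -0.26868363,  0.23395346]), [0.001291628147316304, 0.001291628147316524])
[0.47630847 0.12195828 0.012     ]
[ 0.50056039 -0.27828584  0.012     ]
[ 0.68762728 -0.27341347  0.012     ]
```

>>> step_arm(rows=[[[0, -0.3, -3.8, -1.5, 0, 0, 0], [0, -0.3, -3.8, -1.5, 0, 0, 0], [0, -0.4, -4.2, -1.5, 0, 0, 0], [0, -0.4, -4.2, -1.5, 0, 0, 0], [0, -0.4, -4.2, -0.5, 0, 0, 0], [0, -0.4, -4.2, -0.5, 0, 0, 0], [0, -0.4, -4.2, -0.5, 0, 0, 0], [0, -0.4, -4.2, 0, 0, 0, 0], [0, -0.4, -4.2, 0, 0, 0, 0], [0, -0.4, -4.2, 0, 0, 0, 0], [0, -0.4, -3.8, 0, 0, 0, 0], [0, -0.4, -3.8, 0, 0, 0, 0]]])

```text
time: 2.9
ee_pos: [0.626, -0.2771, 0.3062]
eef_rot: [2.581, -1.791, -0.0]
force: [0.2, -0.7, -0.4]
finger_gap: 0.0854
```

>>> step_arm(rows=[[[0, 0, 0, 0, 0, 0, -9], [0, 0, 0, 0, 0, 0, -9], [0, 0, 0, 0, 0, 0, -9], [0, 0, 0, 0, 0, 0, -9], [0, 0, 0, 0, 0, 0, -9], [0, 0, 0, 0, 0, 0, -9], [0, 0, 0, 0, 0, 0, -9], [0, 0, 0, 0, 0, 0, -9], [0, 0, 0, 0, 0, 0, 0]]])

```text
time: 4.03
ee_pos: [0.6249, -0.2778, 0.3061]
eef_rot: [-3.141, -0.066, 0.0]
force: [0.2, 0.8, 0.2]
finger_gap: 0.0857
```

```bash
cat >> h.py <<'E'
def fproj(im,X):
    H=im["pixels"].shape[0]; f=H/2/np.tan(np.radians(im["fov_y"]/2))
    P=np.array(im["pose"]); c=P[:3,:3].T@(np.array(X)-P[:3,3]); rr=np.hypot(c[0],c[1]); th=np.arctan2(rr,c[2])
    return np.array([im["cx"],im["cy"]])+f*th*c[:2]/rr
def fray(im,px):
    H=im["pixels"].shape[0]; f=H/2/np.tan(np.radians(im["fov_y"]/2))
    v=np.array([px[0]-im["cx"],px[1]-im["cy"]]); r=np.hypot(*v); th=r/f
    d=np.array([*(v/r*np.sin(th)),np.cos(th)]); P=np.array(im["pose"]); return P[:3,3],P[:3,:3]@d
def state():
    o=robot.observe(); M=R.from_rotvec(o["eef_rot"]).as_matrix()
    print("t",o["time"],"pos",o["ee_pos"].round(4),"xang",np.degrees(np.arctan2(M[1,0],M[0,0])).round(2),"z",M[:,2].round(3),"F",o["force"].round(1),"T",o["wrist_torque"].round(2),"gap",round(o["finger_gap"],4),"j",o["joints"].round(2)); return o,M
E
python3 - <<'E'
from h import *
state()
w=cams.get_image("wrist");s=cams.get_image("scene");t=cams.get_image("top")
save(w,"w1.png");print(w["pose"],w["fov_y"],w["cx"],w["cy"])
for im,f in ((w,fproj),(s,proj),(t,proj)):
  for n in ["lever_pivot","handle","yellow_cap_grip","blue_cap_grip"]:
    print(n,[(np.round(a["point"],1),round(a["p"],2)) for a in cams.place_of(im,n)][:3])
for X in [[.6363,-.2673,.2285],[.6349,-.2154,.0985],[.5851,.0775,.194],[.5885,-.0525,.194]]:print(fproj(w,X))
E
```

```text
t 4.025 pos [ 0.6249 -0.2778  0.3061] xang 2.42 z [-0.  0. -1.] F [0.2 0.8 0.2] T [-0.04  0.01 -0.  ] gap 0.0857 j [-0.47  0.54  0.67 -0.    1.93 -0.51]
[[ 9.99139676e-01  3.94220372e-02  1.28767173e-02  6.21278708e-01]
 [ 4.14690390e-02 -9.53251932e-01 -2.99317680e-01 -2.00963528e-01]
 [ 4.75042924e-04  2.99594155e-01 -9.54066621e-01  4.49204204e-01]
 [ 0.00000000e+00  0.00000000e+00  0.00000000e+00  1.00000000e+00]] 65.70646984690485 253.40891406297115 197.2838748784161
lever_pivot [(array([255.8, 124.2]), 0.56)]
handle [(array([258.7, 199.4]), 0.71), (array([186.1,  89.9]), 0.36)]
yellow_cap_grip [(array([187.2,  88.4]), 0.56)]
blue_cap_grip [(array([258.1, 122.7]), 0.6)]
lever_pivot [(array([326.6, 219.6]), 0.9)]
handle [(array([343.8, 199.9]), 0.9)]
yellow_cap_grip [(array([209.1, 185.2]), 0.78), (array([246.7, 162.1]), 0.59), (array([219.8, 168. ]), 0.54)]
blue_cap_grip [(array([278.2, 178.3]), 0.72)]
lever_pivot [(array([296.1, 164.4]), 0.86)]
handle [(array([315. , 161.1]), 0.51)]
yellow_cap_grip [(array([207.9, 173. ]), 0.8), (array([173.9, 192.5]), 0.56), (array([161. , 171.9]), 0.54)]
blue_cap_grip [(array([331.6, 167.7]), 0.53), (array([243.1, 171.9]), 0.52)]
[269.06154594 194.32899789]
[264.40797387 119.55383179]
[ 229.14170429 -139.74089498]
[223.26041365 -50.16992946]
```

View pics/w1.png

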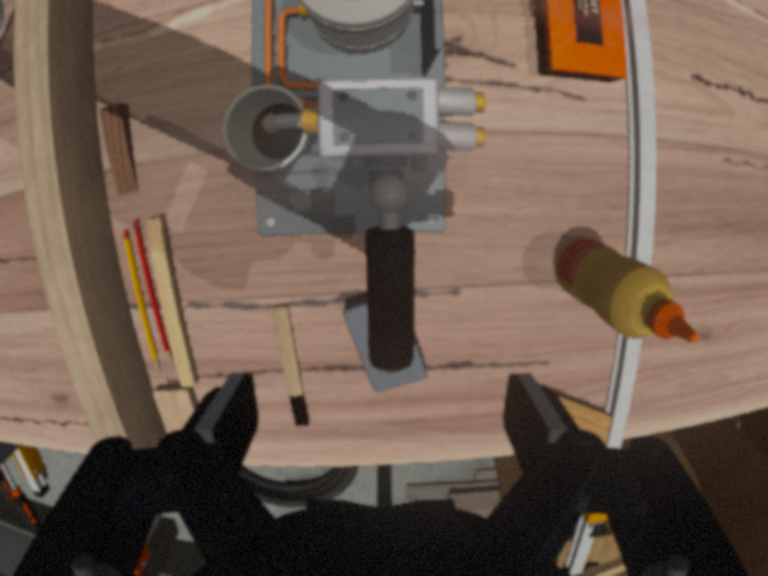

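>>> step_arm(rows=[[[0, 0.5, -0.8, 1.6, 0, 0, 0], [0, 0, 0, 2, 0, 0, 0], [0, 0, 0, 2, 0, 0, 0], [0, 0, 0, 2, 0, 0, 0], [0, 0, 0, 1.4, 0, 0, 0], [0, 0, 0, 0.6, 0, 0, 0], [0, 0, 0, 0, 0, 0, 0]]])

```text
time: 5.65
ee_pos: [0.6295, -0.2696, 0.2104]
eef_rot: [3.141, 0.068, -0.0]
force: [-0.3, -0.1, -0.6]
finger_gap: 0.0854
```

```bash
python3 - <<'E'
from h import *
state()
w=cams.get_image("wrist");s=cams.get_image("scene")
save(w,"w2.png");c=s["pixels"][130:260,260:430];cv2.imwrite("pics/s2.png",cv2.resize(c[:,:,::-1],None,fx=4.5,fy=4.5,interpolation=2))
E
```

```text
t 5.65 pos [ 0.6295 -0.2696  0.2104] xang 2.5 z [-0. -0. -1.] F [-0.3 -0.1 -0.6] T [-0.02  0.03 -0.03] gap 0.0854 j [-0.46  0.52  0.88 -0.    1.74 -0.5 ]
```

View pics/w2.png

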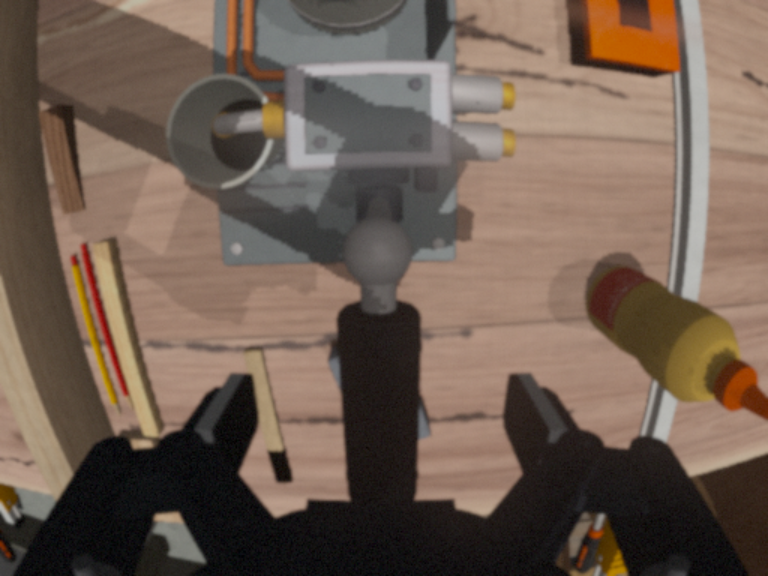

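View pics/s2.png

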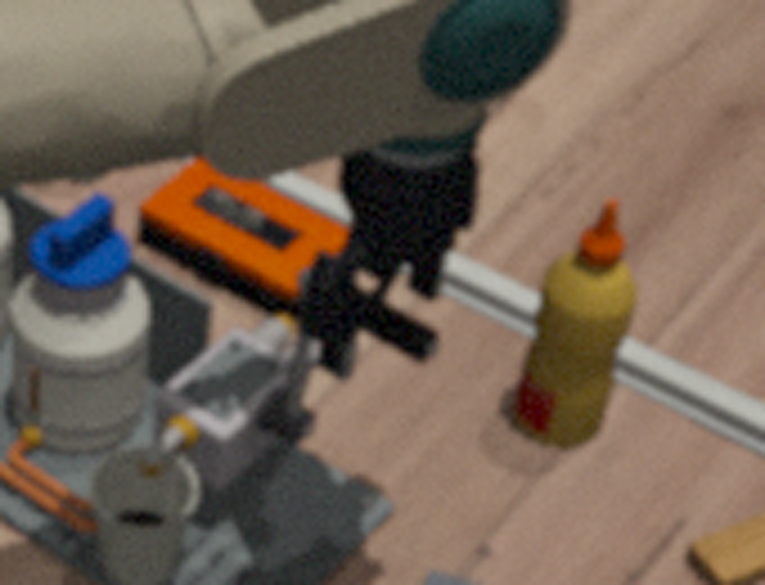

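>>> step_arm(rows=[[[1, 0, 0, 0, 0, 0, 0], [1, 0, 0, 0, 0, 0, 0], [1, 0, 0, 0, 0, 0, 0], [1, 0, 0, 0, 0, 0, 0], [1, 0, 0, 0, 0, 0, 0], [1, 0, 0, 0, 0, 0, 0]]])

```text
time: 6.5
ee_pos: [0.6296, -0.2696, 0.2106]
eef_rot: [3.141, 0.069, 0.001]
force: [-1.0, 0.2, 2.3]
finger_gap: 0.0228
```

```bash
python3 - <<'E'
from h import *
state()
w=cams.get_image("wrist")
save(w,"w3.png")
# arc rows
prev=(0,0)
for th in list(np.arange(.08,.9,.08))+[.9,.95]:
  q=(-13*np.sin(th),13*(1-np.cos(th)));print(round(th,2),np.round(np.subtract(q,prev),2),np.round(q,2));prev=q
E
```

```text
t 6.5 pos [ 0.6296 -0.2696  0.2106] xang 2.5 z [ 0. -0. -1.] F [-1.   0.2  2.3] T [0.03 0.03 0.16] gap 0.0228 j [-0.46  0.52  0.88 -0.    1.74 -0.5 ]
0.08 [-1.04  0.04] [-1.04  0.04]
0.16 [-1.03  0.12] [-2.07  0.17]
0.24 [-1.02  0.21] [-3.09  0.37]
0.32 [-1.    0.29] [-4.09  0.66]
0.4 [-0.97  0.37] [-5.06  1.03]
0.48 [-0.94  0.44] [-6.    1.47]
0.56 [-0.9   0.52] [-6.91  1.99]
0.64 [-0.86  0.59] [-7.76  2.57]
0.72 [-0.81  0.65] [-8.57  3.23]
0.8 [-0.75  0.72] [-9.33  3.94]
0.88 [-0.69  0.77] [-10.02   4.72]
0.9 [-0.16  0.2 ] [-10.18   4.92]
0.95 [-0.39  0.52] [-10.57   5.44]
```

View pics/w3.png

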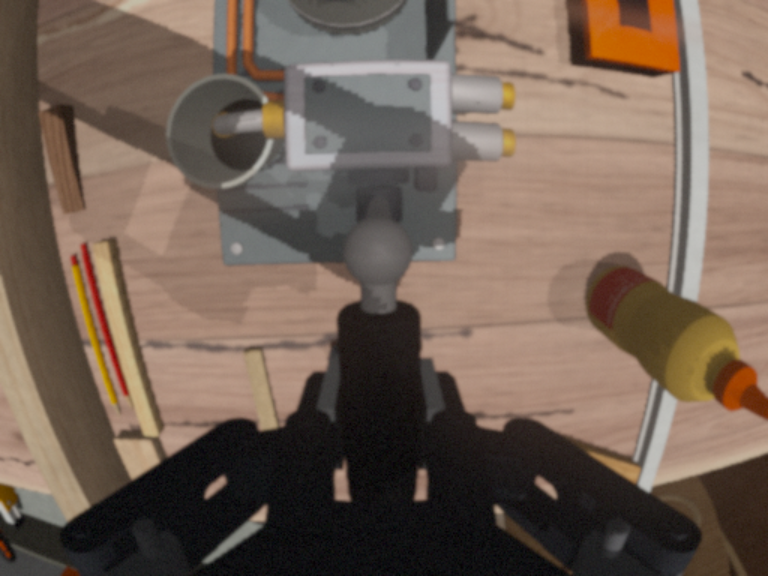

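>>> step_arm(rows=[[[1, -0.52, 0, 0.01, 0, 0, 0], [1, -0.52, 0, 0.03, 0, 0, 0], [1, -0.52, 0, 0.05, 0, 0, 0], [1, -0.51, 0, 0.07, 0, 0, 0], [1, -0.51, 0, 0.09, 0, 0, 0], [1, -0.51, 0, 0.12, 0, 0, 0], [1, -0.5, 0, 0.13, 0, 0, 0], [1, -0.5, 0, 0.16, 0, 0, 0], [1, -0.49, 0, 0.17, 0, 0, 0], [1, -0.48, 0, 0.2, 0, 0, 0], [1, -0.47, 0, 0.21, 0, 0, 0], [1, -0.47, 0, 0.23, 0, 0, 0]]])

```text
time: 8.05
ee_pos: [0.5698, -0.2731, 0.1961]
eef_rot: [3.139, 0.068, 0.004]
force: [7.6, -5.4, 0.9]
finger_gap: 0.0228
```

```bash
python3 - <<'E'
from h import *
state()
w=cams.get_image("wrist")
save(w,"w4.png")
E
```

```text
t 8.05 pos [ 0.5698 -0.2731  0.1961] xang 2.47 z [ 0.003 -0.002 -1.   ] F [ 7.6 -5.4  0.9] T [-0.78 -1.14  0.13] gap 0.0228 j [-0.51  0.36  1.11 -0.    1.66 -0.55]
```

View pics/w4.png

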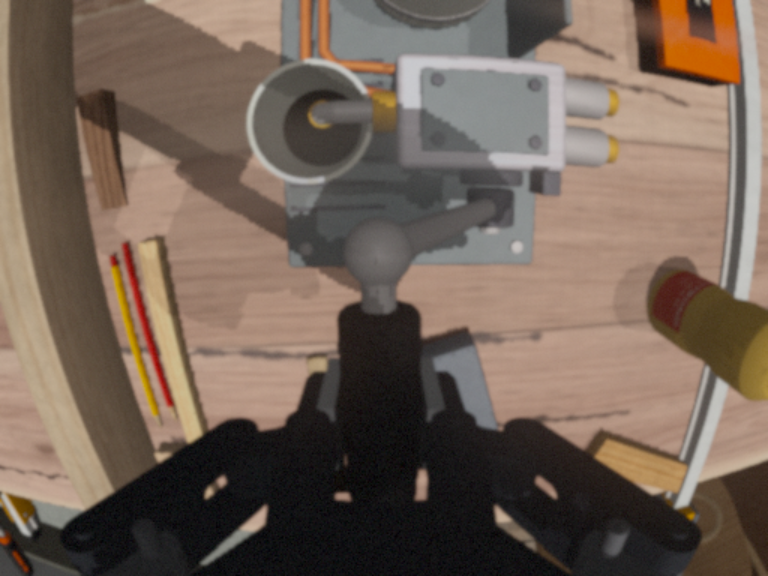

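>>> step_arm(rows=[[[1, -0.46, 0.02, 0.25, 0, 0, 0], [1, -0.45, 0.02, 0.26, 0, 0, 0], [1, -0.44, 0.02, 0.28, 0, 0, 0], [1, -0.43, 0.02, 0.3, 0, 0, 0], [1, -0.42, 0.02, 0.31, 0, 0, 0], [1, -0.41, 0.02, 0.32, 0, 0, 0], [1, -0.39, 0.02, 0.34, 0, 0, 0], [1, -0.38, 0.02, 0.35, 0, 0, 0], [1, -0.37, 0.02, 0.37, 0, 0, 0], [1, -0.35, 0.02, 0.38, 0, 0, 0], [1, -0.34, 0.02, 0.39, 0, 0, 0], [1, 0, 0, 0, 0, 0, 0]]])

```text
time: 9.6
ee_pos: [0.5271, -0.2757, 0.1607]
eef_rot: [3.141, 0.07, 0.009]
force: [14.4, -0.7, 0.3]
finger_gap: 0.0224
```

```bash
python3 - <<'E'
from h import *
state()
w=cams.get_image("wrist")
save(w,"w5.png")
E
```

```text
t 9.6 pos [ 0.5271 -0.2757  0.1607] xang 2.57 z [ 0.006 -0.    -1.   ] F [14.4 -0.7  0.3] T [ 0.04 -2.18  0.09] gap 0.0224 j [-0.55  0.27  1.29  0.    1.57 -0.59]
```

View pics/w5.png

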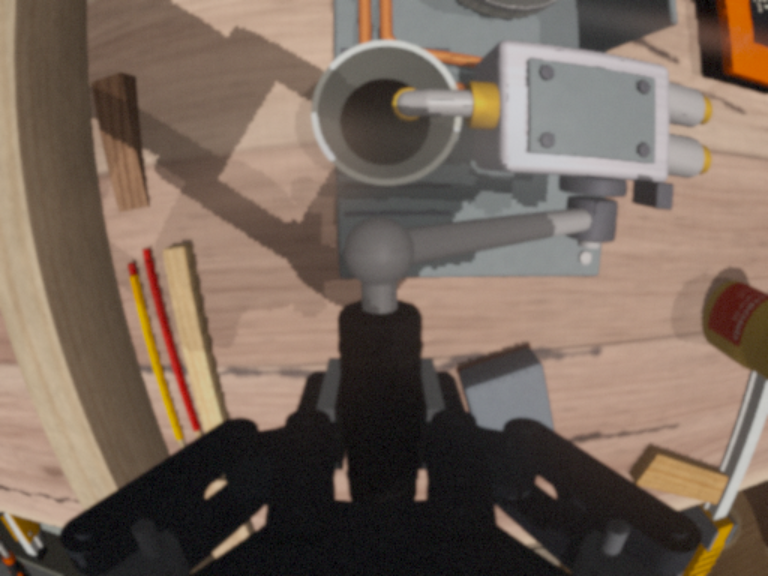

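>>> step_arm(rows=[[[1, -0.24, 0, 0.31, 0, 0, 0], [1, -0.1, 0, 0.14, 0, 0, 0], [1, 0, 0, 0, 0, 0, 0]]])

```text
time: 10.02
ee_pos: [0.5241, -0.2759, 0.1566]
eef_rot: [3.14, 0.071, 0.01]
force: [15.6, -0.3, 2.2]
finger_gap: 0.0228
```

```bash
python3 - <<'E'
from h import *
o,M=state()
d=o["ee_pos"]-np.array([.6296,-.2696,.2106]);print(d,np.arcsin(-d[0]/.13),np.arccos(1+d[2]/.13))
prev=None
for th in np.arange(.94,-.01,-.04):
  q=np.array((-13*np.sin(th),13*(1-np.cos(th))))
  if prev is not None: print(round(th,2),np.round(q-prev,2))
  prev=q
E
```

```text
t 10.025 pos [ 0.5241 -0.2759  0.1566] xang 2.58 z [ 0.007 -0.001 -1.   ] F [15.6 -0.3  2.2] T [ 0.01 -2.28  0.02] gap 0.0228 j [-0.55  0.27  1.31  0.    1.56 -0.59]
[-0.10553341 -0.00627684 -0.05399875] 0.9472203383849807 0.9463785514447823
0.9 [ 0.32 -0.41]
0.86 [ 0.33 -0.4 ]
0.82 [ 0.35 -0.39]
0.78 [ 0.36 -0.37]
0.74 [ 0.38 -0.36]
0.7 [ 0.39 -0.34]
0.66 [ 0.4  -0.33]
0.62 [ 0.42 -0.31]
0.58 [ 0.43 -0.29]
0.54 [ 0.44 -0.28]
0.5 [ 0.45 -0.26]
0.46 [ 0.46 -0.24]
0.42 [ 0.47 -0.22]
0.38 [ 0.48 -0.2 ]
0.34 [ 0.49 -0.18]
0.3 [ 0.49 -0.16]
0.26 [ 0.5  -0.14]
0.22 [ 0.51 -0.12]
0.18 [ 0.51 -0.1 ]
0.14 [ 0.51 -0.08]
0.1 [ 0.52 -0.06]
0.06 [ 0.52 -0.04]
0.02 [ 0.52 -0.02]
```

>>> step_arm(rows=[[[1, 0.32, 0, -0.41, 0, 0, 0], [1, 0.33, -0.02, -0.4, 0, 0, 0], [1, 0.35, -0.02, -0.39, 0, 0, 0], [1, 0.36, -0.02, -0.37, 0, 0, 0], [1, 0.38, -0.02, -0.36, 0, 0, 0], [1, 0.39, -0.02, -0.34, 0, 0, 0], [1, 0.4, -0.02, -0.33, 0, 0, 0], [1, 0.42, -0.02, -0.31, 0, 0, 0], [1, 0.43, -0.02, -0.29, 0, 0, 0], [1, 0.44, -0.02, -0.28, 0, 0, 0], [1, 0.45, -0.02, -0.26, 0, 0, 0], [1, 0.46, -0.02, -0.24, 0, 0, 0]]])

```text
time: 11.52
ee_pos: [0.5692, -0.2731, 0.1958]
eef_rot: [3.139, 0.067, 0.002]
force: [6.5, -6.4, 2.1]
finger_gap: 0.0226
```

>>> step_arm(rows=[[[1, 0.47, -0.02, -0.22, 0, 0, 0], [1, 0.48, 0, -0.2, 0, 0, 0], [1, 0.49, 0, -0.18, 0, 0, 0], [1, 0.49, 0, -0.16, 0, 0, 0], [1, 0.5, 0, -0.14, 0, 0, 0], [1, 0.51, 0, -0.12, 0, 0, 0], [1, 0.51, 0, -0.1, 0, 0, 0], [1, 0.51, 0, -0.08, 0, 0, 0], [1, 0.52, 0, -0.06, 0, 0, 0], [1, 0.52, 0, -0.04, 0, 0, 0], [1, 0.26, 0, -0.02, 0, 0, 0], [1, 0, 0, 0, 0, 0, 0]]])

```text
time: 13.02
ee_pos: [0.622, -0.27, 0.2103]
eef_rot: [3.139, 0.068, 0.004]
force: [3.1, -2.5, 7.9]
finger_gap: 0.0222
```

```bash
python3 - <<'E'
from h import *
o,M=state()
d=o["ee_pos"]-np.array([.6296,-.2696,.2106]);print(d,np.arcsin(-d[0]/.13),np.arccos(1+min(0,d[2])/.13))
w=cams.get_image("wrist")
save(w,"w6.png")
E
```

```text
t 13.025 pos [ 0.622  -0.27    0.2103] xang 2.49 z [ 0.002 -0.001 -1.   ] F [ 3.1 -2.5  7.9] T [-0.33 -0.45  0.14] gap 0.0222 j [-0.46  0.5   0.91 -0.    1.73 -0.51]
[-0.00763649 -0.00043512 -0.00028316] 0.05877604660528771 0.0660138341602531
```

View pics/w6.png

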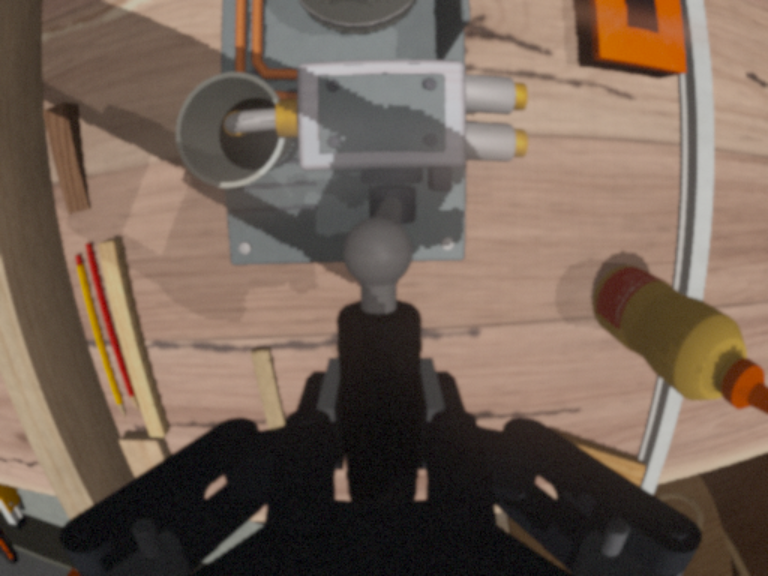

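>>> step_arm(rows=[[[1, 0.3, 0, -0.03, 0, 0, 0], [1, 0.3, 0, -0.02, 0, 0, 0], [1, 0.15, 0, -0.02, 0, 0, 0], [1, 0, 0, 0, 0, 0, 0], [1, 0, 0, 0, 0, 0, 0]]])

```text
time: 13.7
ee_pos: [0.6292, -0.2696, 0.2105]
eef_rot: [3.14, 0.068, 0.002]
force: [3.1, -3.0, 5.9]
finger_gap: 0.0224
```

>>> step_arm(rows=[[[0, 0, 0, 0, 0, 0, 0], [0, 0, 0, 0, 0, 0, 0], [0, 0, 0, 0, 0, 0, 0], [0, 0, 0, 0, 0, 0, 0], [0, 0, 0, 0, 0, 0, 0], [0, 0, 0, -2.5, 0, 0, 0], [0, 0, 0, -3, 0, 0, 0], [0, 0, 0, -3, 0, 0, 0], [0, 0, 0, -2, 0, 0, 0]]])

```text
time: 14.82
ee_pos: [0.6292, -0.2694, 0.3163]
eef_rot: [3.14, 0.069, 0.003]
force: [0.3, -0.3, -0.6]
finger_gap: 0.0856
```

```bash
python3 - <<'E'
from h import *
o,M=state()
w=cams.get_image("wrist")
save(w,"w7.png")
E
```

```text
t 14.825 pos [ 0.6292 -0.2694  0.3163] xang 2.5 z [ 0.002 -0.001 -1.   ] F [ 0.3 -0.3 -0.6] T [0.04 0.01 0.01] gap 0.0856 j [-0.46  0.55  0.64 -0.    1.96 -0.5 ]
```

View pics/w7.png

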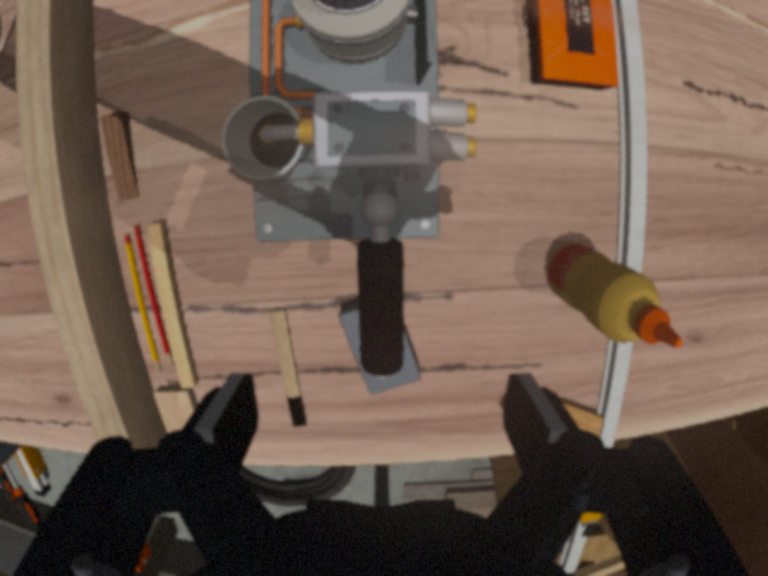

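>>> step_arm(rows=[[[0, -0.4, -4, 0, 0, 0, 0], [0, -0.4, -5, 0, 0, 0, 0], [0, -0.4, -5, 0, 0, 0, 0], [0, -0.4, -5, 0, 0, 0, 0], [0, -0.4, -5, 0, 0, 0, 0], [0, -0.4, -5, 0, 0, 0, 0], [0, -0.5, -4, 0, 0, 0, 0], [0, 0, -2, 0, 0, 0, 0]]])

```text
time: 15.88
ee_pos: [0.5844, 0.0809, 0.314]
eef_rot: [3.141, 0.072, -0.0]
force: [0.1, -1.1, -0.4]
finger_gap: 0.0856
```

>>> step_arm(rows=[[[0, 0, 0, 0, 0, 0, -9], [0, 0, 0, 0, 0, 0, -9], [0, 0, 0, 0, 0, 0, -9], [0, 0, 0, 0, 0, 0, -9], [0, 0, 0, 0, 0, 0, -9], [0, 0, 0, 0, 0, 0, -9], [0, 0, 0, 0, 0, 0, -9], [0, 0, 0, 0, 0, 0, -9], [0, 0, 0, 0, 0, 0, -9], [0, 0, 0, 0, 0, 0, -9], [0, 0, 0, 0, 0, 0, 0]]])

```text
time: 17.25
ee_pos: [0.5851, 0.0784, 0.3138]
eef_rot: [-2.175, -2.267, 0.001]
force: [-0.0, 0.1, 0.5]
finger_gap: 0.0856
```

```bash
python3 - <<'E'
from h import *
o,M=state()
w=cams.get_image("wrist")
save(w,"w8.png")
for n in ["yellow_cap_grip","blue_cap_grip"]:
  for a in cams.place_of(w,n)[:3]:
    o_,d=fray(w,a["point"]);print(n,a["p"],np.round(a["point"]),(o_+d*(.194-o_[2])/d[2]).round(4))
print(fproj(w,[.5851,.0775,.194]))
E
```

```text
t 17.25 pos [0.5851 0.0784 0.3138] xang 92.37 z [-0. -0. -1.] F [-0.   0.1  0.5] T [-0.06  0.02  0.01] gap 0.0856 j [ 0.07  0.24  1.03 -0.    1.87 -1.54]
yellow_cap_grip 0.86 [269.  38.] [0.4453 0.0862 0.194 ]
yellow_cap_grip 0.8 [346. 125.] [0.5191 0.1596 0.194 ]
yellow_cap_grip 0.78 [256. 194.] [0.5874 0.0815 0.194 ]
blue_cap_grip 0.65 [124. 200.] [ 0.5987 -0.0498  0.194 ]
blue_cap_grip 0.6 [253. 196.] [0.5894 0.0787 0.194 ]
[252.24849213 191.34277602]
```

View pics/w8.png

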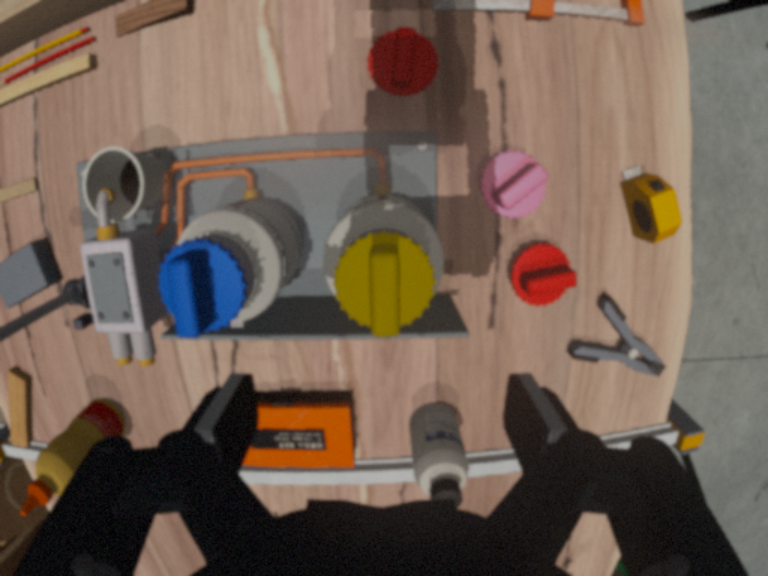

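```bash
python3 - <<'E'
from h import *
w=cams.get_image("wrist");im=w["pixels"]
hsv=cv2.cvtColor(im,cv2.COLOR_RGB2HSV)
m=cv2.inRange(hsv,(24,120,60),(36,255,255));m[:150]=0;m[240:]=0;m[:,:215]=0;m[:,300:]=0
ys,xs=np.nonzero(m);print(xs.min(),xs.max(),ys.min(),ys.max())
c=im[140:240,200:310];cv2.imwrite("pics/w9.png",cv2.resize(c[:,:,::-1],None,fx=6,fy=6,interpolation=2))
# model outline for candidate, flange circle z=.172 r=.0335, wing top rect z=.204
def draw(x,y,a):
  v=cv2.resize(im,None,fx=6,fy=6,interpolation=2)
  pt=lambda X:(fproj(w,X)+.5)*6
  C=np.array([pt([x+.0335*np.cos(t),y+.0335*np.sin(t),.172]) for t in np.linspace(0,6.28,60)])
  W=np.array([pt([x+np.cos(a)*u-np.sin(a)*q,y+np.sin(a)*u+np.cos(a)*q,.204]) for u,q in((.027,.009),(-.027,.009),(-.027,-.009),(.027,-.009))])
  for P in(C,W):cv2.polylines(v,[P.astype(np.int32)],True,(255,0,255),1)
  return v[140*6:240*6,200*6:310*6,::-1]
cv2.imwrite("pics/w10.png",draw(.5855,.0812,.04))
E
```

```text
223 289 154 224
```

View pics/w10.png

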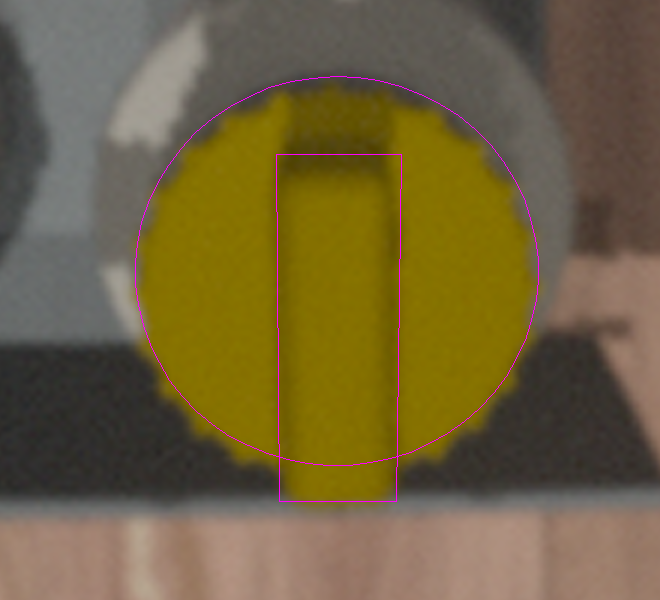

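>>> step_arm(rows=[[[0, 0.25, 0.15, 1.5, 0, 0, 0], [0, 0, 0, 3, 0, 0, 0], [0, 0, 0, 3, 0, 0, 0], [0, 0, 0, 3, 0, 0, 0], [0, 0, 0, 2, 0, 0, 0], [0, 0, 0, 1, 0, 0, 0], [0, 0, 0, 0, 0, 0, 0]]])

```text
time: 18.32
ee_pos: [0.5859, 0.0816, 0.1784]
eef_rot: [-2.172, -2.268, 0.002]
force: [0.2, -0.2, -0.1]
finger_gap: 0.0854
```

```bash
python3 - <<'E'
from h import *
o,M=state()
w=cams.get_image("wrist")
save(w,"w11.png")
E
```

```text
t 18.325 pos [0.5859 0.0816 0.1784] xang 92.49 z [-0.001 -0.    -1.   ] F [ 0.2 -0.2 -0.1] T [-0.04  0.06  0.02] gap 0.0854 j [ 0.08  0.26  1.27 -0.    1.61 -1.54]
```

View pics/w11.png

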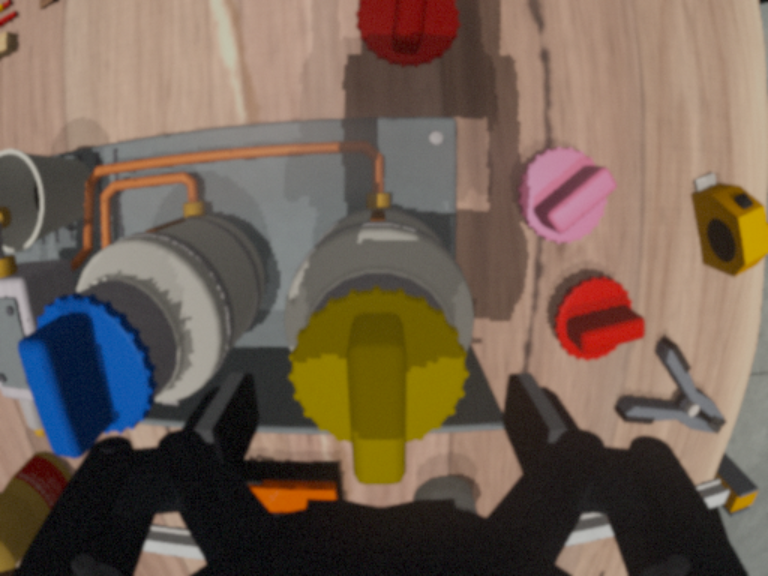

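>>> step_arm(rows=[[[1, 0, 0, 0, 0, 0, 0], [1, 0, 0, 0, 0, 0, 0], [1, 0, 0, 0, 0, 0, 0], [1, 0, 0, 0, 0, 0, 0], [1, 0, 0, 0, 0, 0, 0], [1, 0, 0, 0, 0, 0, 0]]])

```text
time: 19.12
ee_pos: [0.5864, 0.0816, 0.1797]
eef_rot: [2.172, 2.269, 0.001]
force: [-0.6, -1.2, 3.6]
finger_gap: 0.0167
```

```bash
python3 - <<'E'
from h import *
o,M=state()
w=cams.get_image("wrist")
save(w,"w12.png")
E
```

```text
t 19.125 pos [0.5864 0.0816 0.1797] xang 92.5 z [ 0.001 -0.    -1.   ] F [-0.6 -1.2  3.6] T [-0.05  0.01  0.01] gap 0.0167 j [ 0.08  0.26  1.27 -0.    1.61 -1.54]
```

View pics/w12.png

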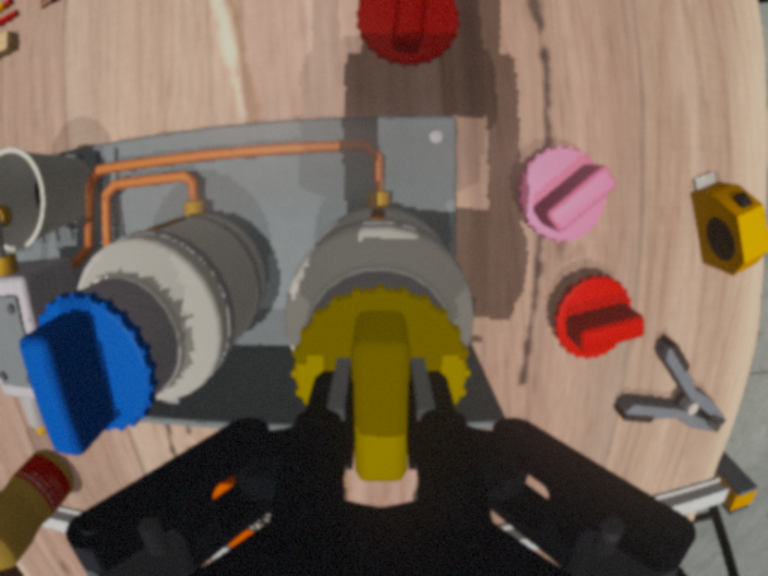

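>>> step_arm(rows=[[[1, 0, 0, -0.1, 0, 0, 3], [1, 0, 0, 0, 0, 0, 3], [1, 0, 0, 0, 0, 0, 2], [1, 0, 0, 0, 0, 0, 0]]])

```text
time: 19.68
ee_pos: [0.5862, 0.0814, 0.1798]
eef_rot: [2.324, 2.114, -0.001]
force: [1.0, -2.7, -2.5]
finger_gap: 0.0168
```

```bash
python3 - <<'E'
from h import *
o,M=state()
E
```

```text
t 19.675 pos [0.5862 0.0814 0.1798] xang 84.58 z [-0.001 -0.001 -1.   ] F [ 1.  -2.7 -2.5] T [-0.47 -0.29  1.47] gap 0.0168 j [ 0.08  0.26  1.27 -0.    1.61 -1.4 ]
```

>>> step_arm(rows=[[[1, 0, 0, 0, 0, 0, -4], [1, 0, 0, 0, 0, 0, -4], [1, 0, 0, 0, 0, 0, -4], [1, 0, 0, 0, 0, 0, -4], [1, 0, 0, 0, 0, 0, -4], [1, 0, 0, 0, 0, 0, 0]]])

```text
time: 20.42
ee_pos: [0.586, 0.0817, 0.18]
eef_rot: [-1.924, -2.482, 0.0]
force: [0.2, -0.3, 0.2]
finger_gap: 0.017
```

```bash
python3 - <<'E'
from h import *
o,M=state()
w=cams.get_image("wrist")
save(w,"w13.png")
E
```

```text
t 20.425 pos [0.586  0.0817 0.18  ] xang 104.43 z [-0.001  0.    -1.   ] F [ 0.2 -0.3  0.2] T [0.01 0.04 0.02] gap 0.017 j [ 0.08  0.26  1.27  0.    1.61 -1.75]
```

View pics/w13.png

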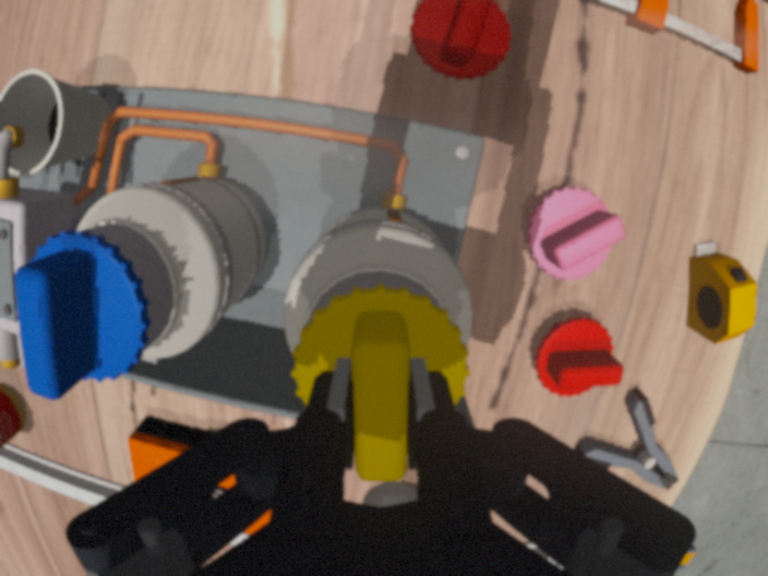

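>>> step_arm(rows=[[[1, 0, 0, 0, 0, 0, -5], [1, 0, 0, 0, 0, 0, -5], [1, 0, 0, 0, 0, 0, -5], [1, 0, 0, 0, 0, 0, -5], [1, 0, 0, 0, 0, 0, -5], [1, 0, 0, 0, 0, 0, -5]]])

```text
time: 21.22
ee_pos: [0.5866, 0.0811, 0.1804]
eef_rot: [1.214, 2.896, -0.001]
force: [2.3, -3.0, -1.3]
finger_gap: 0.017
```

>>> step_arm(rows=[[[1, 0, 0, 0, 0, 0, -5], [1, 0, 0, 0, 0, 0, -5], [1, 0, 0, 0, 0, 0, -5], [1, 0, 0, 0, 0, 0, -5], [1, 0, 0, 0, 0, 0, -5], [1, 0, 0, 0, 0, 0, -6], [1, 0, 0, 0, 0, 0, 0]]])

```text
time: 22.1
ee_pos: [0.5869, 0.0804, 0.1807]
eef_rot: [0.399, 3.114, -0.003]
force: [2.5, -5.2, -0.3]
finger_gap: 0.0169
```

```bash
python3 - <<'E'
from h import *
o,M=state()
w=cams.get_image("wrist")
save(w,"w14.png")
E
```

```text
t 22.1 pos [0.5869 0.0804 0.1807] xang 165.39 z [ 0.002 -0.002 -1.   ] F [ 2.5 -5.2 -0.3] T [-0.81 -0.44  0.04] gap 0.0169 j [ 0.07  0.26  1.27 -0.    1.61 -2.81]
```

View pics/w14.png

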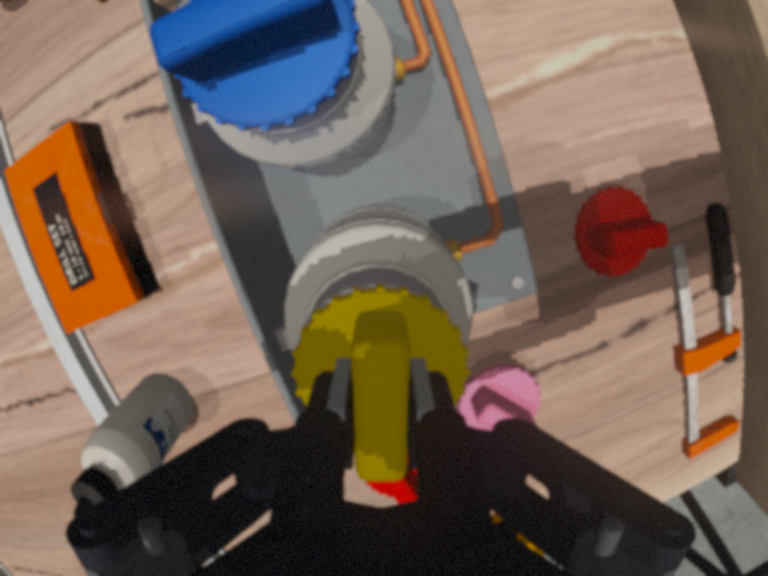

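>>> step_arm(rows=[[[1, -0.02, -0.05, -0.2, 0, 0, 0], [1, 0, 0, -0.3, 0, 0, 0], [1, 0, 0, -0.3, 0, 0, 0], [1, 0, 0, 0, 0, 0, 0]]])

```text
time: 22.65
ee_pos: [0.5863, 0.0812, 0.1888]
eef_rot: [0.396, 3.116, 0.0]
force: [-0.2, -1.9, 0.2]
finger_gap: 0.0171
```

Lifting freely (no vertical resistance). Continue straight up.

>>> step_arm(rows=[[[1, 0, 0, -0.4, 0, 0, 0], [1, 0, 0, -0.5, 0, 0, 0], [1, 0, 0, -0.7, 0, 0, 0], [1, 0, 0, -0.9, 0, 0, 0], [1, 0, 0, -1, 0, 0, 0], [1, 0, 0, -1, 0, 0, 0], [1, 0, 0, -1, 0, 0, 0], [1, 0, 0, -1, 0, 0, 0], [1, 0, 0, -0.6, 0, 0, 0], [1, 0, 0, -0.3, 0, 0, 0], [1, 0, 0, 0, 0, 0, 0], [1, 0, 0, 0, 0, 0, 0]]])

```text
time: 24.15
ee_pos: [0.5862, 0.081, 0.2618]
eef_rot: [-0.396, -3.116, 0.0]
force: [0.3, 1.2, -0.8]
finger_gap: 0.0169
```

```bash
python3 - <<'E'
from h import *
o,M=state()
w=cams.get_image("wrist");s=cams.get_image("scene");t=cams.get_image("top")
save(w,"w15.png");save(s,"s15.png");save(t,"t15.png")
for im in (s,t):
  for n in ("handle","blue_cap_grip","yellow_cap_grip"):
    print(n,[(np.round(a["point"],1),round(a["p"],2)) for a in cams.place_of(im,n)][:3])
E
```

```text
t 24.15 pos [0.5862 0.081  0.2618] xang 165.5 z [-0.001 -0.    -1.   ] F [ 0.3  1.2 -0.8] T [-0.02  0.05 -0.  ] gap 0.0169 j [ 0.08  0.24  1.14 -0.    1.77 -2.81]
handle [(array([346.8, 197.9]), 0.56), (array([322.5, 219.5]), 0.28)]
blue_cap_grip [(array([277., 182.]), 0.64)]
yellow_cap_grip [(array([245.8, 143.1]), 0.83), (array([221.3, 168.5]), 0.6), (array([210.4, 183.9]), 0.56)]
handle []
blue_cap_grip [(array([243.4, 169.2]), 0.65), (array([278.4, 196. ]), 0.44)]
yellow_cap_grip [(array([174.1, 194.6]), 0.64), (array([163.5, 167.9]), 0.45), (array([203.3, 168.3]), 0.44)]
```

View pics/w15.png

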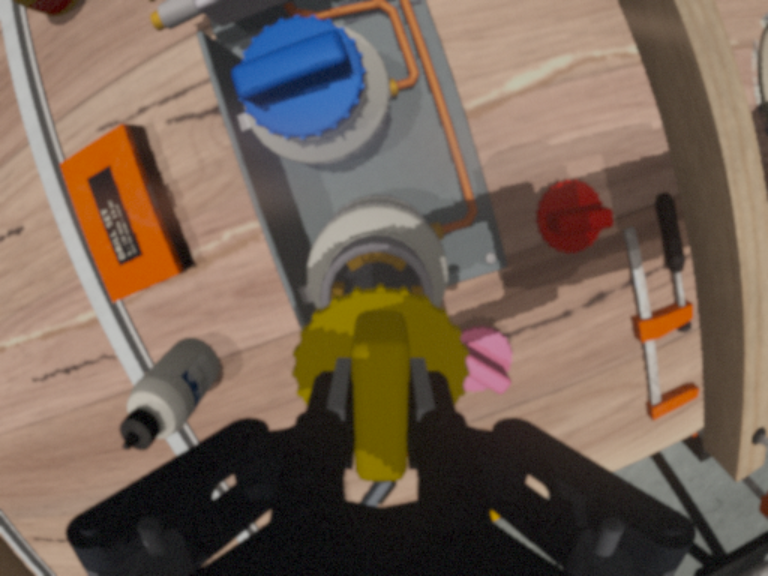

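View pics/s15.png

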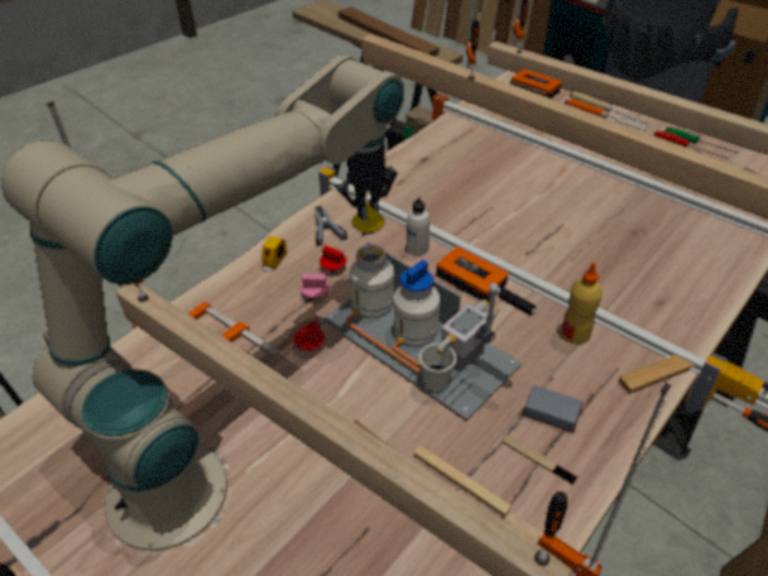

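View pics/t15.png

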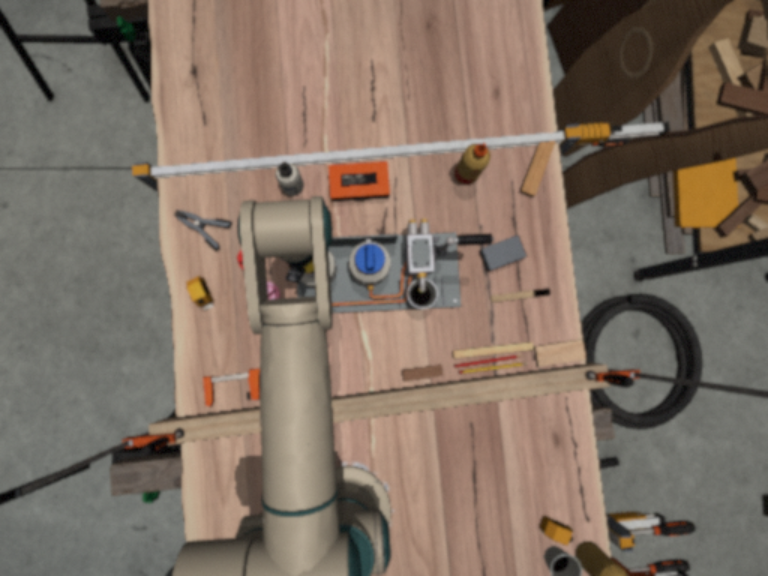

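```bash
python3 - <<'E'
from h import *
o,M=state();print(o["qvel"].round(3))
print(robot.finish_job())
E
```

```text
t 24.6 pos [0.5863 0.0811 0.2623] xang 165.5 z [-0. -0. -1.] F [-0.4  0.1 -1.4] T [-0.03 -0.02  0.01] gap 0.0171 j [ 0.08  0.24  1.13 -0.    1.77 -2.81]
[ 0.001  0.001 -0.     0.001  0.001 -0.   ]
the job is handed in; nothing more can be done
None
```

The job is handed in at 24.6 s. `finish_job()` gives no verdict, so whether it passed is not known.

- **Lever:** I gripped the black handle and pulled it along its arc to the stop, about 0.95 rad by the arm's own measurement. I eased it back at about 0.3 rad/s, still gripped, to about 0.00 rad before letting go. The last pictures show it upright.
- **Yellow cap thread:** Clockwise it met a hard stop, with 1.5 N m after 0.14 rad. Anticlockwise it turned freely with about 0.04 N m, so I unscrewed it 1.27 rad that way.
- **Yellow cap lift:** I lifted it straight out with no vertical resistance. It is held in the gripper about 8 cm above its seat, with the tool vertical, the arm still and the wrist force near zero.
- **Rest of the bench:** The last scene and top pictures show the blue cap on its tank, and the cup, stick, sanding block and tape measure where they were.

Some network detections disagreed: a few took the pink or red look-alikes for the yellow cap. I overruled those from the pictures and the known pump geometry.

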